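# Put the mixed-up gears back with their gear cases

## Robot

A 7-joint arm with a two-finger parallel gripper is mounted at the origin on the work surface. World frame = base frame: x ahead of the robot, y to its left, z up, the work surface at z = 0. Lengths are in m, angles in rad, forces in N, time in s.
With the tool pointing down it reaches from about 0.425 to 0.925 m from the base axis. Payload 6.8 kg.
Tool frame: the origin (TCP) lies between the finger pads; the fingertips stand 14 mm ahead of it and the grasp point (between the pads) lies 5 mm behind it; z points along the fingers, y is the direction in which the jaws open and shut (so a half turn about z gives the same grasp; the last joint's range is limited). The gripper opens to 85 mm and grips with 20 to 120 N. Pads are 22 mm wide; open, the fingers measure 114 mm over their backs; the gripper's body (76 mm by 85 mm) begins 54 mm behind the grasp point. The pads swing forward as they close: fully open they stand 13 mm farther back than shut.
Start: joints at [-1.239, 0.477, 0.022, 1.555, -0.011, 1.109, -0.083], TCP at [0.287, 0.611, 0.245] pointing down, gripper open.
Joint ranges: [-2.96, 2.96], [-0.34, 2.1], [-1.41, 1.46], [0.24, 2.44], [-1.37, 4.51], [0.17, 1.92], [-2.96, 2.96]. Speed limits (rad/s): [2.39, 2.39, 3.14, 3.14, 3.14, 3.14, 3.14].

## Interface

Orientations are given as a unit quaternion [w, x, y, z].
In Python, from station import bot gives the robot as it stands.
- The arm moves only by the shell command python3 -m crank 'ROWS' [FORCE]. ROWS is JSON, a list of rows, each a list of 3 entries, a list of its own where there are three numbers: the shift along the tool's x, y, z in m, then the turn, a rotation vector about the tool's x, y, z in degrees, then the finger opening in m, from 0 to 0.0854. A call has 1 to 10 rows; each row shifts and turns the commanded pose from where the row before left it, along the tool's axes as they then stand; what a row does not reach is not made up. A row lasts 1/8 s, in which the tool goes at most 62.5 mm and 10.7 degrees, less where a joint would pass 70% of its speed; a pose out of reach is approached as far as the arm can. A call is refused whole if a number of a shift passes 0.0625 or a number of a turn 10.7, either way. A call with a gripper value outside its range is refused whole. The fingers move at their own pace and stop on an object; FORCE is the grip in N (left out, the last holds). Time passes only in rows, so rows that do not move let the fingers close. It gives the time, the measured TCP pose, the force and the opening at its end, in the units of the state.
- bot.get_obs(): the state, without advancing time (a new reading comes with each control period).
- bot.read_camera(name): name is "scene" or "top" or "wrist"; returns (picture, depth): 420x560x3 uint8, red, green, blue; 420x560 float32, m along the optical axis (not along the pixel's ray), 0 where there is no reading.
- bot.calibration(name): a dict with "fx", "fy", "cx", "cy" (pixels), "extrinsics" (4x4, takes a point from camera to world coordinates). Camera axes: x right, y down, z forward; pixel columns grow to the right and rows downward; lengths in m; the calibration is good to about 2 mm. A picture is of the moment at which its call begins: read the wrist's pose just before it. calibration takes no time and is no camera call; for the wrist camera it gives the pose at the moment of the call.
- bot.hand_in(): hands the job in, once; it reports no verdict.
The state is a dict: "t": time; "q": joint angles; "joint_vel": joint speeds; "joint_torque": joint torques, N m; "eef_pos": TCP position; "tool_rot": TCP orientation; "contact_force": force on the tool from outside, world axes, zero at the start; "torque": the same for the moment, N m; "gripper_width": opening from 0.0 (shut) to 1.0 (fully open).
Only numpy, scipy, OpenCV 4.12 (cv2) and the standard library are available. Lean on these libraries where they do the work, as an engineer would, in place of code of your own. Each camera call takes 0.05 s, during which the arm holds its last target.

## Task

The three gears have been laid in the wrong kit trays. Move them round so that each gear stands, shaft up, centred on the black rubber pad of the tray that holds the gear case it fits: the small gear with the small case, the medium with the medium, the large with the large; the empty spare tray is there to park a gear on the way, and ends empty. Set the gears down rather than dropping them, do not tip them over, and leave the tin, the screwdriver and the oil bottle where they are.

Things in the scene. Friction and masses are not known exactly. Their poses are not given: they have to be found in the camera images.
- tray_small_case: Blue kit tray 220 x 115 mm, fixed; floor 4 mm, rim and divider 14 mm above the bench. Origin: under the middle of its gear pocket, on the bench. Pocket 104 (x) by 107 mm inside, 80 mm black pad in its middle. +x: away from the robot within 10 deg, to the second compartment. There the small aluminium gear case is fixed, centred at x = +101 mm: round mouth 34 mm across, open upwards, top 34 mm above the bench.
- tray_medium_case: Blue kit tray 220 x 115 mm, fixed; floor 4 mm, rim and divider 14 mm above the bench. Origin: under the middle of its gear pocket, on the bench. Pocket 104 (x) by 107 mm inside, 80 mm black pad in its middle. +x: away from the robot within 10 deg, to the second compartment. There the medium aluminium gear case is fixed, centred at x = +101 mm: round mouth 51 mm across, open upwards, top 40 mm above the bench.
- tray_large_case: Blue kit tray 220 x 115 mm, fixed; floor 4 mm, rim and divider 14 mm above the bench. Origin: under the middle of its gear pocket, on the bench. Pocket 104 (x) by 107 mm inside, 80 mm black pad in its middle. +x: away from the robot within 10 deg, to the second compartment. There the large aluminium gear case is fixed, centred at x = +101 mm: round mouth 68 mm across, open upwards, top 46 mm above the bench.
- tray_spare: Blue kit tray 220 x 115 mm, fixed; floor 4 mm, rim and divider 14 mm above the bench. Origin: under the middle of its gear pocket, on the bench. Pocket 104 (x) by 107 mm inside, 80 mm black pad in its middle. +x: away from the robot within 10 deg, to the second compartment. The spare: no gear case, both compartments empty at the start.
- small_gear: The small steel gear, loose, lying flat with its round stub shaft upright: toothed disc 28 mm across and 14 mm thick, stub shaft 14 mm across above it, 50 mm high in all, about 110 g. Origin: centre of the disc's underside; +z up along the shaft. Best taken by the shaft from above. It starts near the middle of the gear pocket of a tray with a case of another size.
- medium_gear: The medium steel gear, loose, lying flat with its round stub shaft upright: toothed disc 45 mm across and 14 mm thick, stub shaft 18 mm across above it, 50 mm high in all, about 250 g. Origin: centre of the disc's underside; +z up along the shaft. Best taken by the shaft from above. It starts near the middle of the gear pocket of a tray with a case of another size.
- large_gear: The large steel gear, loose, lying flat with its round stub shaft upright: toothed disc 62 mm across and 14 mm thick, stub shaft 22 mm across above it, 50 mm high in all, about 440 g. Origin: centre of the disc's underside; +z up along the shaft. Best taken by the shaft from above. It starts near the middle of the gear pocket of a tray with a case of another size.
- grease_tin: Bystander: round steel tin, 48 mm across, 42 mm high, standing on the bench between two trays. Origin: centre of its underside.
- screwdriver: Bystander: screwdriver with black handle, 170 mm long, lying between two trays, about along x. Origin: under the middle of its length, on the bench.
- oil_bottle: Bystander: small white bottle with black cap, 34 mm across, 70 mm high, standing between two trays. Origin: centre of its underside.
Not all that is in view belongs to the job. Leave any purple look-alike of the large_gear alone.

How it is judged:
At the end, for the whole second after the job is handed in: Each gear rests flat on the floor of the gear pocket of the tray holding the case of its own size, its centre within 15 mm of the pocket's centre, upright within 0.1 rad, released and at rest (horizontal distance between small_gear and tray_small_case below 0.015 m and z of small_gear in the frame of tray_small_case between 0.001 and 0.008 m and angle between each of small_gear, medium_gear, large_gear's own z axis and vertical below 0.1 rad and linear speed of each of small_gear, medium_gear, large_gear below 0.02 m/s and contact force between each of small_gear, medium_gear, large_gear and the fingers below 0.1 N and horizontal distance between medium_gear and tray_medium_case below 0.015 m and z of medium_gear in the frame of tray_medium_case between 0.001 and 0.008 m and horizontal distance between large_gear and tray_large_case below 0.015 m and z of large_gear in the frame of tray_large_case between 0.001 and 0.008 m); the robot touches nothing.
It fails at once if a gear is dropped (let fall freely from more than about 25 mm above a tray floor) ((contact force between small_gear and anything else below 0.001 N and height (world z) of small_gear above 0.03 m) or (contact force between medium_gear and anything else below 0.001 N and height (world z) of medium_gear above 0.03 m) or (contact force between large_gear and anything else below 0.001 N and height (world z) of large_gear above 0.03 m)).
It fails at once if a gear is tipped over (angle between any of small_gear, medium_gear, large_gear's own z axis and vertical above 0.8 rad).
It fails at once if the tin, the screwdriver or the oil bottle is shifted by more than 30 mm (distance of any of grease_tin, screwdriver, oil_bottle from where it was at the start of the episode above 0.03 m).
It also fails if it takes over 109 s, if anything falls off the work surface, if the arm or the gripper's body presses on something with over 40 N, if the wrist force passes 120 N, or if a joint passes its speed limit or range.

## Working session

There is one attempt and no reset: what is moved stays moved. The work goes in short steps, Python scripts to look and compute and a shell command to move; the robot and the scene stay as the last step left them, time stands still between calls to the robot, and variables do not carry over. Pictures are saved under pics/ and viewed, and the job is handed in when it is done.

```bash
ls; mkdir -p pics
python3 - <<'E'
from station import bot
import cv2,numpy as np
o=bot.get_obs();print(o)
for n in ("top","scene"):
    im,d=bot.read_camera(n);cv2.imwrite(f"pics/{n}0.png",im[:,:,::-1]);np.savez(f"pics/{n}0.npz",im=im,d=d);c=bot.calibration(n);print(n,c)
E
```

```text
pics
{'t': 0.0, 'q': array([-1.23912043,  0.47778564,  0.02233511,  1.55644598, -0.01147172,
        1.10928732, -0.08311258]), 'joint_vel': array([ 5.34836214e-04, -1.17798035e-03, -1.00104047e-03,  6.00639558e-04,
        5.04031590e-04,  6.16684771e-05,  7.26508138e-04]), 'joint_torque': array([ 1.06951550e-04, -5.96452081e+01,  1.60866939e+00, -2.81188399e+01,
        1.26168964e-02,  9.43697611e-03, -1.23814524e-05]), 'eef_pos': array([0.28714992, 0.61025815, 0.24433761]), 'tool_rot': array([-1.19103865e-04,  2.18107588e-01,  9.75924317e-01, -8.91127734e-04]), 'contact_force': array([-0.40960228,  0.28658094,  0.07111231]), 'torque': array([0.0302861 , 0.01030666, 0.03548617]), 'gripper_width': 0.9973183338551072}
top {'fx': 386.4348503300718, 'fy': 386.4348503300718, 'cx': 278.2966992519591, 'cy': 211.29397465419643, 'extrinsics': array([[ 0.02674558, -0.99857669,  0.04614393,  0.42758091],
       [-0.99943255, -0.02576596,  0.02169547, -0.08514966],
       [-0.02047565, -0.046698  , -0.99869918,  1.10304702],
       [ 0.        ,  0.        ,  0.        ,  1.        ]])}
scene {'fx': 392.13706969055625, 'fy': 392.13706969055625, 'cx': 281.52363590149093, 'cy': 214.12229897197162, 'extrinsics': array([[ 0.12887989,  0.6299792 , -0.76584345,  1.19058485],
       [ 0.99160937, -0.07404983,  0.10595985, -0.1618766 ],
       [ 0.01004193, -0.77307363, -0.63423681,  0.63020505],
       [ 0.        ,  0.        ,  0.        ,  1.        ]])}
```

View pics/top0.png

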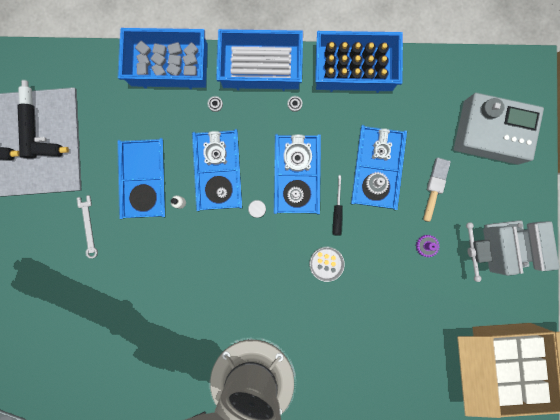

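View pics/scene0.png

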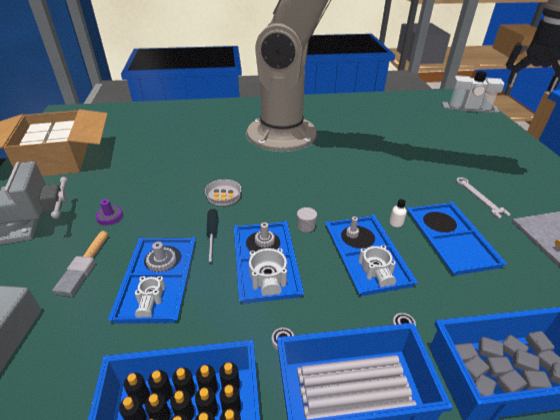

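Run:
```python
import cv2,numpy as np
im=np.load("pics/top0.npz")['im'][:,:,::-1]
c=im[120:220,110:260];d=im[120:220,260:410]
cv2.imwrite("pics/cl.png",cv2.resize(c,None,fx=5.3,fy=5.3,interpolation=cv2.INTER_CUBIC))
cv2.imwrite("pics/cr.png",cv2.resize(d,None,fx=5.3,fy=5.3,interpolation=cv2.INTER_CUBIC))
```

```text
(no output)
```

View pics/cl.png

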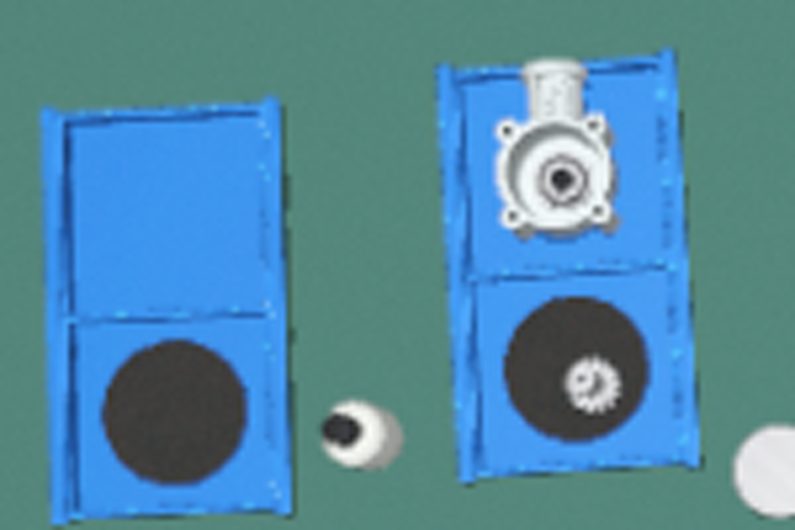

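View pics/cr.png

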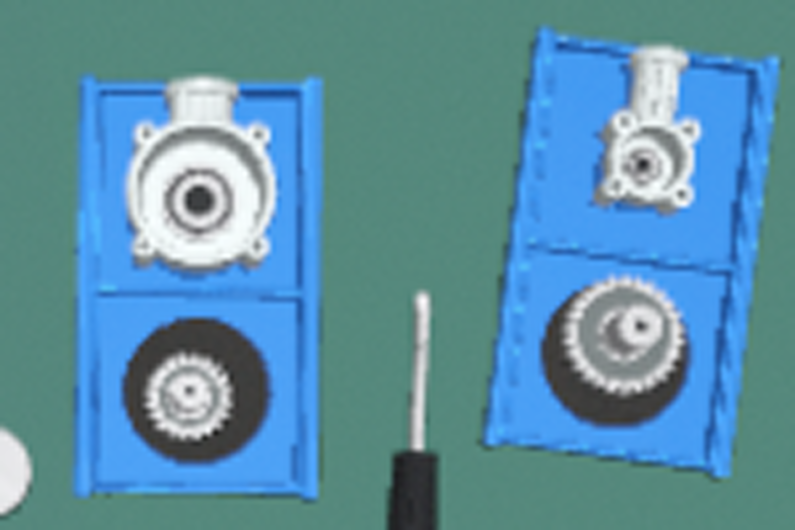

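```bash
cat > h.py <<'E'
from station import bot
import cv2,numpy as np
from scipy.spatial.transform import Rotation as R
def plane(c,u,v,z):
    E=c['extrinsics'];d=E[:3,:3]@np.array([(u-c['cx'])/c['fx'],(v-c['cy'])/c['fy'],1.]);o=E[:3,3]
    return (o+d*(z-o[2])/d[2])
def pts(c,d):
    v,u=np.mgrid[:d.shape[0],:d.shape[1]]
    P=np.stack([(u-c['cx'])/c['fx']*d,(v-c['cy'])/c['fy']*d,d],-1)
    return P@c['extrinsics'][:3,:3].T+c['extrinsics'][:3,3]
def delta(x,y,z,yaw=np.pi/2):  # tool-axis shift to reach target; yaw of tool y
    o=bot.get_obs();q=o['tool_rot'];r=R.from_quat([q[1],q[2],q[3],q[0]])
    M=r.as_matrix()
    print('t',round(o['t'],2),'pos',o['eef_pos'].round(4),'xax',M[:,0].round(3),'yax',M[:,1].round(3),'zax',M[:,2].round(3),'F',o['contact_force'].round(1),'w',round(o['gripper_width'],3),'q',o['q'].round(2))
    T=np.column_stack([[np.sin(yaw)*-1*-1*-1,np.cos(yaw),0],[np.cos(yaw),np.sin(yaw),0],[0,0,-1]])
    T[:,0]=np.cross(T[:,1],T[:,2])
    rv=(r.inv()*R.from_matrix(T)).as_rotvec(degrees=True)
    s=np.array([x,y,z])-o['eef_pos']
    print('rotvec tool',rv.round(2),'shift world',s.round(4),'shift tool(now)',(M.T@s).round(4),'shift tool(target ori)',(T.T@s).round(4))
E
python3 - <<'E'
from h import *
f=np.load("pics/top0.npz");d=f['d'];c=bot.calibration("top");P=pts(c,d)
for n,u,v in (("spare",143,197.7),("med",218.9,189.6),("large",297.2,193.8),("small",376.2,186.0)):
    print("pad",n,plane(c,u,v,.004).round(4))
    s=(slice(int(v)-16,int(v)+16),slice(int(u)-16,int(u)+16));Q=P[s].reshape(-1,3)
    for lo,hi in((.044,.07),(.012,.025)):
        m=(Q[:,2]>lo)&(Q[:,2]<hi)&(np.hypot(*(Q[:,:2]-plane(c,u,v,.004)[:2]).T)<.05)
        if m.sum():print(' ',lo,m.sum(),Q[m].mean(0).round(4), Q[m].min(0).round(3),Q[m].max(0).round(3))
print(np.median(P[300:310,100:110,2]),np.median(P[195:200,140:146,2]))
for n,u,v in (("smallsh",260+640/5.3,120+327/5.3),):print(n,plane(c,u,v,.054))
print(plane(c,110+590/5.3,120+380/5.3,.054),plane(c,260+188/5.3,120+390/5.3,.054))
print('cases',plane(c,216,152,.04),plane(c,297.5,156,.046),plane(c,382,149,.034))
delta(.55,0,.2)
print(bot.calibration("wrist")['extrinsics'].round(3))
E
```

```text
pad spare [0.5074 0.3284 0.004 ]
pad med [0.5362 0.1105 0.004 ]
  0.044 23 [0.5273 0.0992 0.0531] [0.522 0.093 0.047] [0.533 0.107 0.057]
  0.012 42 [0.5259 0.0975 0.0179] [0.514 0.087 0.013] [0.54  0.113 0.024]
pad large [ 0.5297 -0.1138  0.004 ]
  0.044 32 [ 0.5257 -0.1079  0.054 ] [ 0.519 -0.115  0.049] [ 0.533 -0.101  0.058]
  0.012 139 [ 0.5257 -0.1081  0.0178] [ 0.505 -0.13   0.013] [ 0.548 -0.087  0.024]
pad small [ 0.5575 -0.3375  0.004 ]
  0.044 56 [ 0.564  -0.3369  0.0534] [ 0.555 -0.347  0.045] [ 0.574 -0.327  0.058]
  0.012 293 [ 0.5639 -0.3359  0.0181] [ 0.534 -0.368  0.012] [ 0.596 -0.307  0.025]
0.00012187831059184973 0.0045472610660779456
smallsh [ 0.56358102 -0.33816333  0.054     ]
[0.52562777 0.09476752 0.054     ] [ 0.52548888 -0.10780691  0.054     ]
cases [0.63739969 0.11575573 0.04      ] [ 0.63020833 -0.11099802  0.046     ] [ 0.6574372 -0.3451082  0.034    ]
t 0.1 pos [0.2872 0.6103 0.2444] xax [-0.905  0.426 -0.   ] yax [ 0.426  0.905 -0.002] zax [-0.001 -0.002 -1.   ] F [-0.2 -0.1  1. ] w 1.002 q [-1.24  0.48  0.02  1.56 -0.01  1.11 -0.08]
rotvec tool [-9.00e-02 -1.00e-02 -2.52e+01] shift world [ 0.2628 -0.6103 -0.0444] shift tool(now) [-0.4976 -0.4403  0.0452] shift tool(target ori) [-0.2628 -0.6103  0.0444]
[[ 0.426  0.867  0.259  0.222]
 [ 0.905 -0.407 -0.124  0.642]
 [-0.002  0.287 -0.958  0.374]
 [ 0.     0.     0.     1.   ]]
```

```bash
python3 -m crank '[[[0,0,0],[0,0,-8.4],0.06],[[0,0,0],[0,0,-8.4],0.06],[[0,0,0],[0,0,-8.4],0.06],[[-0.024,-0.045,0],[0,0,0],0.06],[[-0.024,-0.045,0],[0,0,0],0.06],[[-0.024,-0.045,0],[0,0,0],0.06],[[-0.024,-0.045,0],[0,0,0],0.06],[[-0.024,-0.045,0],[0,0,0],0.06],[[-0.024,-0.045,0],[0,0,0],0.06]]' 60; python3 -c "
from h import *
delta(.527,.098,.16)"
```

```text
t: 1.23
eef_pos: [0.4319, 0.339, 0.2451]
tool_rot: [-0.0, -0.0, 1.0, -0.0]
contact_force: [0.5, -0.5, -1.1]
gripper_width: 0.703
t 1.23 pos [0.4319 0.339  0.2451] xax [-1. -0.  0.] yax [-0.  1. -0.] zax [-0. -0. -1.] F [ 0.5 -0.5 -1.1] w 0.703 q [-0.79  0.27  0.01  1.86 -0.    1.01  0.79]
rotvec tool [-0.02 -0.01  0.  ] shift world [ 0.0951 -0.241  -0.0851] shift tool(now) [-0.0952 -0.241   0.0851] shift tool(target ori) [-0.0951 -0.241   0.0851]
```

Motion tracks well. I'll go above the small gear and look with the wrist camera.

```bash
python3 -m crank '[[[-0.016,-0.04,0.01],[0,0,0],0.05],[[-0.016,-0.04,0.015],[0,0,0],0.05],[[-0.016,-0.04,0.015],[0,0,0],0.05],[[-0.016,-0.04,0.015],[0,0,0],0.05],[[-0.016,-0.04,0.015],[0,0,0],0.05],[[-0.015,-0.041,0.015],[0,0,0],0.05],[[0,0,0],[0,0,0],0.05]]'
python3 - <<'E'
from h import *
c=bot.calibration("wrist");im,d=bot.read_camera("wrist")
cv2.imwrite("pics/w1.png",im[:,:,::-1]);np.savez("pics/w1.npz",im=im,d=d)
P=pts(c,d);g=np.hypot(P[...,0]-.527,P[...,1]-.098)
m=(g<.03)&(P[...,2]>.046)&(P[...,2]<.06)&(d>0);print(m.sum(),P[m].mean(0),P[m].min(0),P[m].max(0))
m=(g<.03)&(P[...,2]>.013)&(P[...,2]<.025)&(d>0);print(m.sum(),P[m].mean(0),P[m].min(0),P[m].max(0))
delta(.527,.098,.04)
E
```

```text
t: 2.1
eef_pos: [0.5263, 0.0952, 0.1589]
tool_rot: [-0.001, 0.003, 1.0, -0.001]
contact_force: [-0.2, -0.5, -0.9]
gripper_width: 0.585
237 [0.52748897 0.10087242 0.05421516] [0.52167782 0.09397565 0.04623073] [0.53481104 0.10753477 0.05693524]
357 [0.52484621 0.1008123  0.01876244] [0.51465039 0.08700659 0.01314814] [0.53981923 0.11489891 0.02484412]
t 2.15 pos [0.5261 0.0979 0.1595] xax [-1.     0.004  0.002] yax [ 0.004  1.    -0.001] zax [-0.002 -0.001 -1.   ] F [-0.2  0.9  0.2] w 0.586 q [-0.4   0.35  0.12  1.98 -0.06  0.82  1.32]
rotvec tool [-0.06 -0.09 -0.21] shift world [ 9.000e-04  1.000e-04 -1.195e-01] shift tool(now) [-0.001   0.0002  0.1195] shift tool(target ori) [-9.000e-04  1.000e-04  1.195e-01]
```

View pics/w1.png

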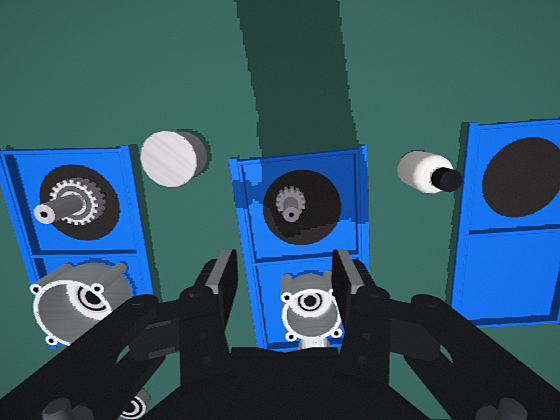

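Wrist view: the small gear is in the medium-case pocket, shaft tip at about (290,212), pad centre (302,205). The tin is at (168,158) and the bottle at (440,178), both clear of the fingers. Descending.

```bash
python3 -m crank '[[[-0.001,0.001,0.03],[0,0,0],0.05],[[0,0,0.03],[0,0,0],0.05],[[0,0,0.03],[0,0,0],0.05],[[0,0,0.02],[0,0,0],0.05],[[0,0,0.01],[0,0,0],0.05],[[0,0,0],[0,0,0],0.05],[[0,0,0],[0,0,0],0.0],[[0,0,0],[0,0,0],0.0],[[0,0,0],[0,0,0],0.0],[[0,0,0],[0,0,0],0.0]]' 50; python3 -c "
from h import *
delta(.527,.098,.1)"
```

```text
t: 3.4
eef_pos: [0.528, 0.101, 0.0411]
tool_rot: [0.001, 0.0, 1.0, 0.0]
contact_force: [0.0, -0.4, 6.6]
gripper_width: 0.146
t 3.4 pos [0.528  0.101  0.0411] xax [-1.     0.    -0.001] yax [0.    1.    0.001] zax [ 0.001  0.001 -1.   ] F [ 0.  -0.4  6.6] w 0.146 q [-0.38  0.54  0.09  2.04 -0.09  0.57  1.35]
rotvec tool [ 0.03  0.07 -0.01] shift world [-0.001  -0.003   0.0589] shift tool(now) [ 0.0009 -0.0029 -0.0589] shift tool(target ori) [ 0.001  -0.003  -0.0589]
```

```bash
python3 -m crank '[[[0,0,0],[0,0,0],0.0],[[0,0,0],[0,0,0],0.0],[[0,0,-0.01],[0,0,0],0.0],[[0,0,-0.02],[0,0,0],0.0],[[0,0,-0.03],[0,0,0],0.0],[[0,0,-0.03],[0,0,0],0.0],[[0,0,-0.03],[0,0,0],0.0],[[0,0,0],[0,0,0],0.0]]'
python3 - <<'E'
from h import *
c=bot.calibration("wrist");im,d=bot.read_camera("wrist")
cv2.imwrite("pics/w2.png",im[:,:,::-1]);np.savez("pics/w2.npz",im=im,d=d)
delta(.5074,.3284,.16)
E
```

```text
t: 4.4
eef_pos: [0.5288, 0.1011, 0.1629]
tool_rot: [0.002, 0.0, 1.0, 0.001]
contact_force: [-0.1, 0.0, -1.7]
gripper_width: 0.14
t 4.45 pos [0.5278 0.1009 0.1613] xax [-1.     0.    -0.002] yax [0.    1.    0.001] zax [ 0.002  0.001 -1.   ] F [-0.7  0.2 -1.8] w 0.14 q [-0.4   0.35  0.12  1.97 -0.06  0.82  1.32]
rotvec tool [ 0.04  0.11 -0.  ] shift world [-0.0204  0.2275 -0.0013] shift tool(now) [0.0204 0.2275 0.0014] shift tool(target ori) [0.0204 0.2275 0.0013]
```

View pics/w2.png

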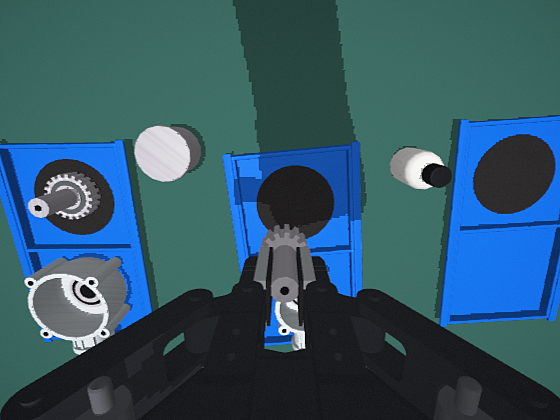

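Small gear held at (286,262), with the empty pad behind it at (296,200). Moving to the spare tray.

```bash
python3 -m crank '[[[0.002,0.025,0],[0,0,0],0.0],[[0.004,0.04,0],[0,0,0],0.0],[[0.004,0.045,0],[0,0,0],0.0],[[0.004,0.045,0],[0,0,0],0.0],[[0.004,0.042,0],[0,0,0],0.0],[[0.002,0.030,0],[0,0,0],0.0],[[0,0,0],[0,0,0],0.0],[[0,0,0],[0,0,0],0.0]]'; python3 -c "
from h import *
delta(.5074,.3284,.0425)"
```

```text
t: 5.45
eef_pos: [0.507, 0.3264, 0.1591]
tool_rot: [-0.001, 0.0, 1.0, -0.001]
contact_force: [0.1, -0.3, -1.4]
gripper_width: 0.143
t 5.45 pos [0.507  0.3264 0.1591] xax [-1.     0.     0.002] yax [ 0.     1.    -0.002] zax [-0.002 -0.002 -1.   ] F [ 0.1 -0.3 -1.4] w 0.143 q [-0.73  0.45  0.07  1.82 -0.04  0.88  0.93]
rotvec tool [-0.12 -0.09 -0.03] shift world [ 0.0004  0.002  -0.1166] shift tool(now) [-0.0006  0.0022  0.1166] shift tool(target ori) [-0.0004  0.002   0.1166]
```

```bash
python3 -m crank '[[[0,0,0.03],[0,0,0],0.0],[[0,0,0.04],[0,0,0],0.0],[[0,0,0.025],[0,0,0],0.0],[[0,0,0.012],[0,0,0],0.0],[[0,0,0.006],[0,0,0],0.0],[[0,0,0.003],[0,0,0],0.0],[[0,0,0],[0,0,0],0.0],[[0,0,0],[0,0,0],0.0]]'; python3 -c "
from h import *
delta(.5074,.3284,.0411)"
```

```text
t: 6.45
eef_pos: [0.5078, 0.3281, 0.045]
tool_rot: [0.0, -0.0, 1.0, 0.0]
contact_force: [0.3, -0.1, -0.9]
gripper_width: 0.146
t 6.45 pos [0.5078 0.3281 0.045 ] xax [-1.    -0.    -0.001] yax [-0.     1.     0.001] zax [ 0.001  0.001 -1.   ] F [ 0.3 -0.1 -0.9] w 0.146 q [-0.72  0.61  0.05  1.87 -0.05  0.66  0.94]
rotvec tool [0.04 0.05 0.  ] shift world [-0.0004  0.0003 -0.0039] shift tool(now) [0.0004 0.0003 0.0039] shift tool(target ori) [0.0004 0.0003 0.0039]
```

```bash
python3 -m crank '[[[0,0,0.002],[0,0,0],0.0],[[0,0,0.0015],[0,0,0],0.0],[[0,0,0],[0,0,0],0.0],[[0,0,0],[0,0,0],0.0]]'; python3 -c "
from h import *
delta(.5074,.3284,.0411)"
```

```text
t: 6.95
eef_pos: [0.5075, 0.3279, 0.0412]
tool_rot: [0.0, 0.0, 1.0, 0.0]
contact_force: [-0.8, -0.7, 6.2]
gripper_width: 0.142
t 6.95 pos [0.5075 0.3279 0.0412] xax [-1.  0. -0.] yax [0. 1. 0.] zax [ 0.  0. -1.] F [-0.8 -0.7  6.2] w 0.142 q [-0.71  0.62  0.05  1.87 -0.05  0.65  0.94]
rotvec tool [ 0.02  0.02 -0.  ] shift world [-0.0001  0.0005 -0.0001] shift tool(now) [0.0001 0.0005 0.0001] shift tool(target ori) [0.0001 0.0005 0.0001]
```

```bash
python3 -m crank '[[[0,0,0],[0,0,0],0.045],[[0,0,0],[0,0,0],0.045],[[0,0,0],[0,0,0],0.045],[[0,0,-0.02],[0,0,0],0.045],[[0,0,-0.03],[0,0,0],0.045],[[0,0,-0.04],[0,0,0],0.045],[[0,0,-0.03],[0,0,0],0.045],[[0,0,0],[0,0,0],0.045]]'
python3 - <<'E'
from h import *
c=bot.calibration("wrist");im,d=bot.read_camera("wrist")
cv2.imwrite("pics/w3.png",im[:,:,::-1])
P=pts(c,d);g=np.hypot(P[...,0]-.507,P[...,1]-.328)
m=(g<.03)&(P[...,2]>.046)&(P[...,2]<.06)&(d>0);print(m.sum(),P[m].mean(0))
delta(.5257,-.108,.16)
E
```

```text
t: 7.95
eef_pos: [0.5092, 0.3289, 0.1649]
tool_rot: [0.003, 0.0, 1.0, 0.002]
contact_force: [0.1, -0.0, -0.9]
gripper_width: 0.526
225 [0.50721127 0.32796752 0.0543279 ]
t 8.0 pos [0.5081 0.3283 0.163 ] xax [-1.     0.    -0.003] yax [0.    1.    0.002] zax [ 0.003  0.002 -1.   ] F [-0.1  0.  -0.5] w 0.526 q [-0.73  0.45  0.07  1.81 -0.04  0.88  0.93]
rotvec tool [ 0.13  0.16 -0.  ] shift world [ 0.0176 -0.4363 -0.003 ] shift tool(now) [-0.0176 -0.4363  0.002 ] shift tool(target ori) [-0.0176 -0.4363  0.003 ]
```

View pics/w3.png

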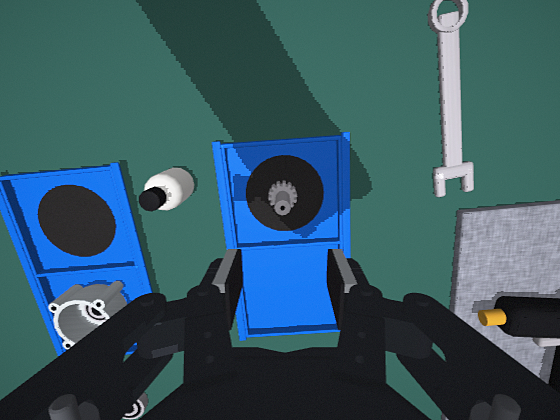

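The small gear stands upright on the spare pad at (284,197). Next is the medium gear.

```bash
python3 -m crank '[[[-0.002,-0.03,0],[0,0,0],0.05],[[-0.002,-0.045,0.0],[0,0,0],0.05],[[-0.002,-0.05,0],[0,0,0],0.05],[[-0.002,-0.05,0],[0,0,0],0.05],[[-0.002,-0.05,0],[0,0,0],0.05],[[-0.002,-0.05,0],[0,0,0],0.05],[[-0.002,-0.05,0],[0,0,0],0.05],[[-0.002,-0.05,0],[0,0,0],0.05],[[-0.001,-0.04,0],[0,0,0],0.05],[[-0.001,-0.021,0],[0,0,0],0.05]]';python3 -m crank '[[[0,0,0],[0,0,0],0.05],[[0,0,0],[0,0,0],0.05]]'
python3 - <<'E'
from h import *
c=bot.calibration("wrist");im,d=bot.read_camera("wrist")
cv2.imwrite("pics/w4.png",im[:,:,::-1])
P=pts(c,d);g=np.hypot(P[...,0]-.5257,P[...,1]+.108)
m=(g<.03)&(P[...,2]>.046)&(P[...,2]<.06)&(d>0);print(m.sum(),P[m].mean(0))
delta(.5257,-.108,.04)
E
```

```text
t: 9.25
eef_pos: [0.5243, -0.111, 0.1601]
tool_rot: [-0.001, 0.002, 1.0, -0.0]
contact_force: [-0.4, -0.1, 0.8]
gripper_width: 0.588
t: 9.5
eef_pos: [0.5251, -0.1068, 0.1603]
tool_rot: [-0.001, -0.001, 1.0, 0.0]
contact_force: [-1.1, 0.2, 0.3]
gripper_width: 0.584
369 [ 0.52598535 -0.1075048   0.05447889]
t 9.55 pos [ 0.5252 -0.1065  0.1604] xax [-1.    -0.002  0.001] yax [-0.002  1.     0.001] zax [-0.001  0.001 -1.   ] F [-0.1  0.1  0.6] w 0.58 q [-0.07  0.35  0.19  1.98 -0.09  0.82  1.74]
rotvec tool [ 0.05 -0.05  0.12] shift world [ 0.0005 -0.0015 -0.1204] shift tool(now) [-0.0006 -0.0016  0.1204] shift tool(target ori) [-0.0005 -0.0015  0.1204]
```

View pics/w4.png

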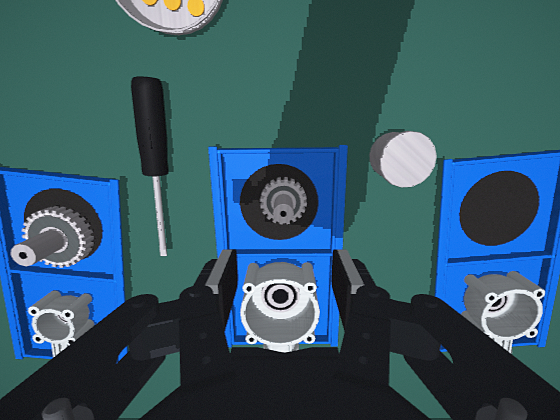

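The medium gear is at (283,205) in the large-case tray, centred between the jaws. Descending and gripping.

```bash
python3 -m crank '[[[-0.001,-0.001,0.03],[0,0,0],0.05],[[0,0,0.03],[0,0,0],0.05],[[0,0,0.03],[0,0,0],0.05],[[0,0,0.02],[0,0,0],0.05],[[0,0,0.01],[0,0,0],0.05],[[0,0,0],[0,0,0],0.05],[[0,0,0],[0,0,0],0.0],[[0,0,0],[0,0,0],0.0],[[0,0,0],[0,0,0],0.0],[[0,0,0],[0,0,0],0.0]]' 60; python3 -c "
from h import *
delta(.527,.098,.1)"
python3 -m crank '[[[0,0,0],[0,0,0],0.0],[[0,0,0],[0,0,0],0.0],[[0,0,-0.01],[0,0,0],0.0],[[0,0,-0.02],[0,0,0],0.0],[[0,0,-0.03],[0,0,0],0.0],[[0,0,-0.03],[0,0,0],0.0],[[0,0,-0.03],[0,0,0],0.0],[[0,0,0],[0,0,0],0.0],[[0,0,0],[0,0,0],0.0]]'
python3 - <<'E'
from h import *
c=bot.calibration("wrist");im,d=bot.read_camera("wrist")
cv2.imwrite("pics/w5.png",im[:,:,::-1])
delta(.5362,.1105,.16)
E
```

```text
t: 10.8
eef_pos: [0.5272, -0.1092, 0.0418]
tool_rot: [0.001, -0.0, 1.0, 0.0]
contact_force: [-1.3, 0.4, 6.7]
gripper_width: 0.19
t 10.8 pos [ 0.5272 -0.1092  0.0418] xax [-1.    -0.    -0.002] yax [-0.  1.  0.] zax [ 0.002  0.    -1.   ] F [-1.3  0.4  6.7] w 0.19 q [-0.03  0.54  0.15  2.04 -0.14  0.57  1.79]
rotvec tool [0.01 0.1  0.  ] shift world [-2.000e-04  2.072e-01  5.820e-02] shift tool(now) [ 0.      0.2072 -0.0582] shift tool(target ori) [ 2.000e-04  2.072e-01 -5.820e-02]
t: 11.92
eef_pos: [0.5256, -0.1091, 0.1601]
tool_rot: [-0.001, -0.0, 1.0, 0.0]
contact_force: [-0.3, 0.1, -2.0]
gripper_width: 0.192
t 11.97 pos [ 0.5254 -0.109   0.1597] xax [-1.    -0.     0.002] yax [-0.  1.  0.] zax [-0.002  0.    -1.   ] F [ 0.5  0.2 -2.5] w 0.184 q [-0.07  0.36  0.2   1.98 -0.09  0.82  1.75]
rotvec tool [ 0.01 -0.13  0.  ] shift world [0.0108 0.2195 0.0003] shift tool(now) [-0.0108  0.2195 -0.0003] shift tool(target ori) [-0.0108  0.2195 -0.0003]
```

View pics/w5.png

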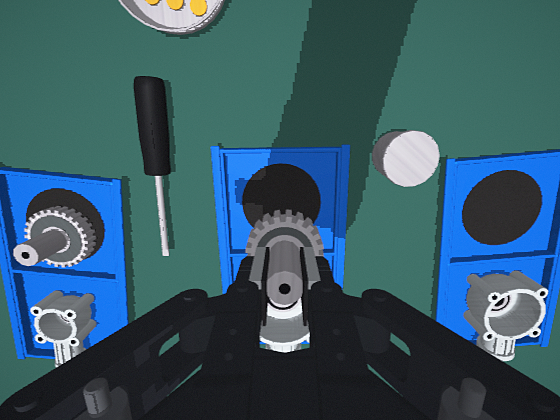

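Medium gear held upright at (285,260). Moving over the medium-case pad.

```bash
python3 -m crank '[[[-0.001,0.025,0],[0,0,0],0.0],[[-0.002,0.04,0],[0,0,0],0.0],[[-0.002,0.045,0],[0,0,0],0.0],[[-0.002,0.045,0],[0,0,0],0.0],[[-0.002,0.037,0],[0,0,0],0.0],[[-0.002,0.0275,0],[0,0,0],0.0],[[0,0,0],[0,0,0],0.0],[[0,0,0],[0,0,0],0.0]]'; python3 -c "
from h import *
delta(.5362,.1105,.0418)"
```

```text
t: 12.98
eef_pos: [0.5367, 0.1093, 0.1597]
tool_rot: [-0.001, 0.0, 1.0, -0.001]
contact_force: [0.0, -0.3, -2.7]
gripper_width: 0.188
t 12.97 pos [0.5367 0.1093 0.1597] xax [-1.     0.     0.002] yax [ 0.     1.    -0.001] zax [-0.002 -0.001 -1.   ] F [ 0.  -0.3 -2.7] w 0.188 q [-0.42  0.37  0.13  1.95 -0.06  0.83  1.31]
rotvec tool [-0.07 -0.12 -0.03] shift world [-0.0005  0.0012 -0.1179] shift tool(now) [0.0002 0.0013 0.1179] shift tool(target ori) [0.0005 0.0012 0.1179]
```

```bash
python3 -m crank '[[[0,0,0.03],[0,0,0],0.0],[[0,0,0.04],[0,0,0],0.0],[[0,0,0.025],[0,0,0],0.0],[[0,0,0.012],[0,0,0],0.0],[[0,0,0.006],[0,0,0],0.0],[[0,0,0.002],[0,0,0],0.0],[[0,0,0.002],[0,0,0],0.0],[[0,0,0],[0,0,0],0.0],[[0,0,0],[0,0,0],0.0]]'; python3 -c "
from h import *
delta(.5362,.1105,.0418)"
```

```text
t: 14.1
eef_pos: [0.5376, 0.1104, 0.0442]
tool_rot: [0.0, -0.0, 1.0, 0.0]
contact_force: [0.2, -0.7, -1.4]
gripper_width: 0.188
t 14.1 pos [0.5376 0.1104 0.0442] xax [-1.    -0.    -0.001] yax [-0.  1.  0.] zax [ 0.001  0.    -1.   ] F [ 0.2 -0.7 -1.4] w 0.188 q [-0.39  0.55  0.1   2.01 -0.09  0.59  1.34]
rotvec tool [0.02 0.04 0.01] shift world [-0.0014  0.0001 -0.0024] shift tool(now) [0.0014 0.0001 0.0024] shift tool(target ori) [0.0014 0.0001 0.0024]
```

```bash
python3 -m crank '[[[0,0,0.002],[0,0,0],0.0],[[0,0,0.001],[0,0,0],0.0],[[0,0,0],[0,0,0],0.0],[[0,0,0],[0,0,0],0.0]]'; python3 -c "
from h import *
delta(.5362,.1105,.0418)"
```

```text
t: 14.6
eef_pos: [0.5376, 0.1104, 0.0417]
tool_rot: [0.0, -0.0, 1.0, 0.0]
contact_force: [-3.8, -0.8, 8.4]
gripper_width: 0.184
t 14.6 pos [0.5376 0.1104 0.0417] xax [-1. -0. -0.] yax [-0.  1.  0.] zax [ 0.  0. -1.] F [-3.8 -0.8  8.4] w 0.184 q [-0.39  0.55  0.1   2.01 -0.09  0.58  1.34]
rotvec tool [0.02 0.02 0.  ] shift world [-0.0014  0.0001  0.0001] shift tool(now) [ 0.0014  0.0001 -0.0001] shift tool(target ori) [ 0.0014  0.0001 -0.0001]
```

On the floor (8 N). Releasing, then rising for a look.

```bash
python3 -m crank '[[[0,0,0],[0,0,0],0.05],[[0,0,0],[0,0,0],0.05],[[0,0,0],[0,0,0],0.05],[[0,0,-0.02],[0,0,0],0.05],[[0,0,-0.03],[0,0,0],0.05],[[0,0,-0.04],[0,0,0],0.05],[[0,0,-0.03],[0,0,0],0.05],[[0,0,0],[0,0,0],0.05],[[0,0,0],[0,0,0],0.05]]'
python3 - <<'E'
from h import *
c=bot.calibration("wrist");im,d=bot.read_camera("wrist")
cv2.imwrite("pics/w6.png",im[:,:,::-1])
P=pts(c,d);g=np.hypot(P[...,0]-.536,P[...,1]-.11)
m=(g<.03)&(P[...,2]>.046)&(P[...,2]<.06)&(d>0);print(m.sum(),P[m].mean(0))
delta(.564,-.3365,.16)
E
```

```text
t: 15.72
eef_pos: [0.5369, 0.1102, 0.1602]
tool_rot: [-0.0, -0.0, 1.0, -0.0]
contact_force: [0.4, -0.4, -0.8]
gripper_width: 0.583
371 [0.5365206  0.11081191 0.05449469]
t 15.78 pos [0.5366 0.1101 0.1597] xax [-1.    -0.     0.002] yax [-0.     1.    -0.001] zax [-0.002 -0.001 -1.   ] F [ 0.1  0.9 -0.5] w 0.585 q [-0.42  0.37  0.13  1.95 -0.06  0.83  1.31]
rotvec tool [-0.03 -0.1   0.  ] shift world [ 2.740e-02 -4.466e-01  3.000e-04] shift tool(now) [-2.740e-02 -4.466e-01 -1.000e-04] shift tool(target ori) [-2.740e-02 -4.466e-01 -3.000e-04]
```

View pics/w6.png

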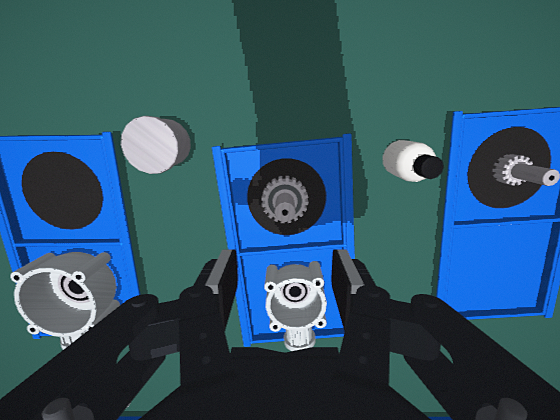

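The medium gear is centred on the medium-case pad at (285,200), upright. Next is the large gear. It is steel-grey, at top-picture (377,183) inside the small-case tray. The purple look-alike at (428,245) is outside the trays and not the one meant. I'll confirm in the wrist view.

```bash
python3 -m crank '[[[-0.002,-0.03,0],[0,0,0],0.055],[[-0.003,-0.045,0.0],[0,0,0],0.055],[[-0.003,-0.05,0],[0,0,0],0.055],[[-0.003,-0.05,0],[0,0,0],0.055],[[-0.003,-0.05,0],[0,0,0],0.055],[[-0.003,-0.05,0],[0,0,0],0.055],[[-0.003,-0.05,0],[0,0,0],0.055],[[-0.003,-0.05,0],[0,0,0],0.055],[[-0.003,-0.045,0],[0,0,0],0.055],[[-0.0015,-0.0265,0],[0,0,0],0.055]]';python3 -m crank '[[[0,0,0],[0,0,0],0.055],[[0,0,0],[0,0,0],0.055]]'
python3 - <<'E'
from h import *
c=bot.calibration("wrist");im,d=bot.read_camera("wrist")
cv2.imwrite("pics/w7.png",im[:,:,::-1])
P=pts(c,d);g=np.hypot(P[...,0]-.564,P[...,1]+.3365)
m=(g<.03)&(P[...,2]>.046)&(P[...,2]<.06)&(d>0);print(m.sum(),P[m].mean(0))
delta(.564,-.3365,.04)
cr=im[100:300,180:400,::-1];cv2.imwrite("pics/w7c.png",cv2.resize(cr,None,fx=2.5,fy=2.5,interpolation=cv2.INTER_CUBIC))
E
```

```text
t: 17.02
eef_pos: [0.5634, -0.339, 0.159]
tool_rot: [-0.001, 0.001, 1.0, -0.0]
contact_force: [0.9, 0.1, -1.0]
gripper_width: 0.644
t: 17.27
eef_pos: [0.5646, -0.3348, 0.1595]
tool_rot: [-0.001, -0.0, 1.0, 0.001]
contact_force: [0.4, 0.2, 0.8]
gripper_width: 0.643
537 [ 0.56479024 -0.33733859  0.05452   ]
t 17.32 pos [ 0.5649 -0.3344  0.1598] xax [-1.    -0.002  0.001] yax [-0.002  1.     0.002] zax [-0.001  0.002 -1.   ] F [-0.2  0.6 -0.1] w 0.646 q [ 0.27  0.54  0.23  1.69 -0.15  0.93  2.14]
rotvec tool [ 0.1  -0.08  0.1 ] shift world [-0.0009 -0.0021 -0.1198] shift tool(now) [ 0.0008 -0.0023  0.1198] shift tool(target ori) [ 0.0009 -0.0021  0.1198]
```

View pics/w7.png

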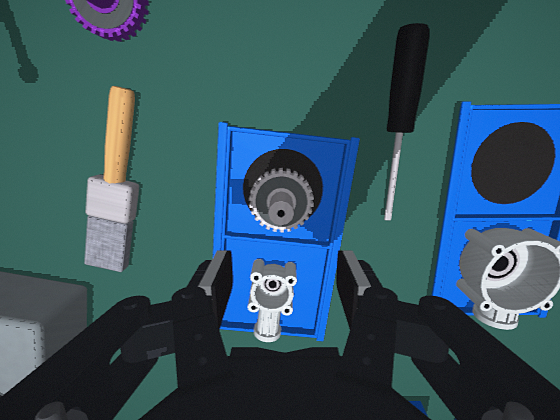

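View pics/w7c.png

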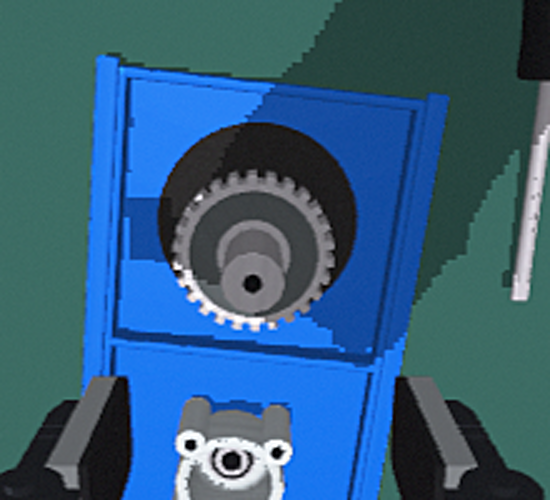

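The wrist view confirms the grey large gear at (282,205) in the small-case tray; the purple one is far off at (105,10). Descending and gripping.

```bash
python3 -m crank '[[[0.0005,-0.002,0.03],[0,0,0],0.055],[[0,0,0.03],[0,0,0],0.055],[[0,0,0.03],[0,0,0],0.055],[[0,0,0.02],[0,0,0],0.055],[[0,0,0.01],[0,0,0],0.055],[[0,0,0],[0,0,0],0.055],[[0,0,0],[0,0,0],0.0],[[0,0,0],[0,0,0],0.0],[[0,0,0],[0,0,0],0.0],[[0,0,0],[0,0,0],0.0]]' 80; python3 -c "
from h import *
delta(.5648,-.337,.04)"
python3 -m crank '[[[0,0,0],[0,0,0],0.0],[[0,0,0],[0,0,0],0.0],[[0,0,-0.01],[0,0,0],0.0],[[0,0,-0.02],[0,0,0],0.0],[[0,0,-0.03],[0,0,0],0.0],[[0,0,-0.03],[0,0,0],0.0],[[0,0,-0.03],[0,0,0],0.0],[[0,0,0],[0,0,0],0.0],[[0,0,0],[0,0,0],0.0]]'
python3 - <<'E'
from h import *
c=bot.calibration("wrist");im,d=bot.read_camera("wrist")
cv2.imwrite("pics/w8.png",im[:,:,::-1])
delta(.5297,-.1138,.16)
E
```

```text
t: 18.58
eef_pos: [0.5651, -0.3386, 0.0422]
tool_rot: [0.001, 0.0, 1.0, -0.0]
contact_force: [-1.4, 1.3, 6.2]
gripper_width: 0.229
t 18.57 pos [ 0.5651 -0.3386  0.0422] xax [-1.     0.    -0.002] yax [ 0.     1.    -0.001] zax [ 0.002 -0.001 -1.   ] F [-1.4  1.3  6.2] w 0.229 q [ 0.31  0.69  0.2   1.74 -0.19  0.72  2.17]
rotvec tool [-0.03  0.1  -0.  ] shift world [-0.0003  0.0016 -0.0022] shift tool(now) [0.0003 0.0016 0.0022] shift tool(target ori) [0.0003 0.0016 0.0022]
t: 19.7
eef_pos: [0.5638, -0.3377, 0.16]
tool_rot: [-0.001, -0.0, 1.0, 0.0]
contact_force: [-0.4, -0.3, -5.5]
gripper_width: 0.227
t 19.75 pos [ 0.5634 -0.3376  0.1594] xax [-1.    -0.     0.002] yax [-0.     1.     0.001] zax [-0.002  0.001 -1.   ] F [-0.5 -0.2 -4.5] w 0.232 q [ 0.28  0.54  0.24  1.69 -0.15  0.93  2.14]
rotvec tool [ 0.07 -0.13  0.01] shift world [-0.0337  0.2238  0.0006] shift tool(now) [ 0.0337  0.2238 -0.0003] shift tool(target ori) [ 0.0337  0.2238 -0.0006]
```

View pics/w8.png

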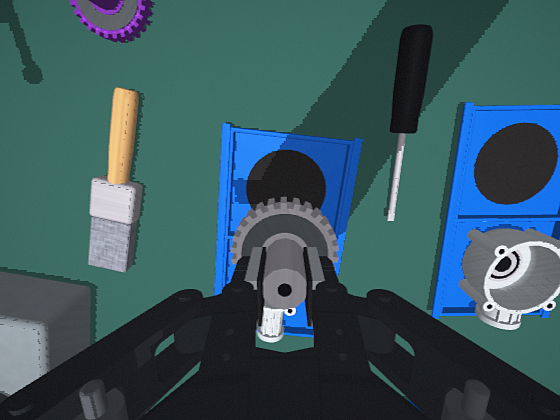

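Large gear held upright at (285,255). Moving over the large-case pad.

```bash
python3 -m crank '[[[0.004,0.025,0],[0,0,0],0.0],[[0.006,0.04,0],[0,0,0],0.0],[[0.007,0.045,0],[0,0,0],0.0],[[0.007,0.045,0],[0,0,0],0.0],[[0.006,0.042,0],[0,0,0],0.0],[[0.004,0.0275,0],[0,0,0],0.0],[[0,0,0],[0,0,0],0.0],[[0,0,0],[0,0,0],0.0]]'; python3 -c "
from h import *
delta(.5297,-.1138,.0422)"
```

```text
t: 20.75
eef_pos: [0.5299, -0.1144, 0.1601]
tool_rot: [-0.001, 0.0, 1.0, -0.0]
contact_force: [0.4, -0.6, -4.9]
gripper_width: 0.231
t 20.75 pos [ 0.5299 -0.1144  0.1601] xax [-1.     0.     0.001] yax [ 0.     1.    -0.001] zax [-0.001 -0.001 -1.   ] F [ 0.4 -0.6 -4.9] w 0.231 q [-0.07  0.36  0.2   1.97 -0.1   0.82  1.76]
rotvec tool [-0.03 -0.08 -0.03] shift world [-0.0002  0.0006 -0.1179] shift tool(now) [1.000e-04 7.000e-04 1.179e-01] shift tool(target ori) [0.0002 0.0006 0.1179]
```

```bash
python3 -m crank '[[[0,0,0.03],[0,0,0],0.0],[[0,0,0.04],[0,0,0],0.0],[[0,0,0.025],[0,0,0],0.0],[[0,0,0.012],[0,0,0],0.0],[[0,0,0.006],[0,0,0],0.0],[[0,0,0.002],[0,0,0],0.0],[[0,0,0.002],[0,0,0],0.0],[[0,0,0],[0,0,0],0.0],[[0,0,0],[0,0,0],0.0]]'; python3 -c "
from h import *
delta(.5297,-.1138,.0422)"
```

```text
t: 21.88
eef_pos: [0.5306, -0.1137, 0.0442]
tool_rot: [0.0, -0.0, 1.0, -0.0]
contact_force: [-0.6, 1.1, -4.4]
gripper_width: 0.227
t 21.88 pos [ 0.5306 -0.1137  0.0442] xax [-1.    -0.    -0.001] yax [-0.  1. -0.] zax [ 0.001 -0.    -1.   ] F [-0.6  1.1 -4.4] w 0.227 q [-0.03  0.55  0.16  2.03 -0.15  0.58  1.8 ]
rotvec tool [-0.    0.04  0.  ] shift world [-0.0009 -0.0001 -0.002 ] shift tool(now) [ 0.0009 -0.0001  0.002 ] shift tool(target ori) [ 0.0009 -0.0001  0.002 ]
```

```bash
python3 -m crank '[[[0,0,0.002],[0,0,0],0.0],[[0,0,0.001],[0,0,0],0.0],[[0,0,0],[0,0,0],0.0],[[0,0,0],[0,0,0],0.0]]'; python3 -c "
from h import *
delta(.5297,-.1138,.0422)"
```

```text
t: 22.38
eef_pos: [0.5307, -0.1137, 0.0421]
tool_rot: [0.0, 0.0, 1.0, 0.0]
contact_force: [-4.1, 0.8, 11.2]
gripper_width: 0.231
t 22.38 pos [ 0.5307 -0.1137  0.0421] xax [-1.     0.    -0.001] yax [0. 1. 0.] zax [ 0.001  0.    -1.   ] F [-4.1  0.8 11.2] w 0.231 q [-0.03  0.55  0.16  2.03 -0.15  0.57  1.81]
rotvec tool [ 0.02  0.04 -0.01] shift world [-0.001  -0.0001  0.0001] shift tool(now) [ 0.001  -0.0001 -0.0001] shift tool(target ori) [ 0.001  -0.0001 -0.0001]
```

```bash
python3 -m crank '[[[0,0,0],[0,0,0],0.055],[[0,0,0],[0,0,0],0.055],[[0,0,0],[0,0,0],0.055],[[0,0,-0.02],[0,0,0],0.055],[[0,0,-0.03],[0,0,0],0.055],[[0,0,-0.04],[0,0,0],0.055],[[0,0,-0.03],[0,0,0],0.055],[[0,0,0],[0,0,0],0.055],[[0,0,0],[0,0,0],0.055]]'
python3 - <<'E'
from h import *
c=bot.calibration("wrist");im,d=bot.read_camera("wrist")
cv2.imwrite("pics/w9.png",im[:,:,::-1])
P=pts(c,d);g=np.hypot(P[...,0]-.5297,P[...,1]+.1138)
m=(g<.03)&(P[...,2]>.046)&(P[...,2]<.06)&(d>0);print(m.sum(),P[m].mean(0))
delta(.5072,.328,.16)
E
```

```text
t: 23.5
eef_pos: [0.5299, -0.1135, 0.1602]
tool_rot: [-0.0, -0.0, 1.0, 0.0]
contact_force: [0.5, 1.4, -0.5]
gripper_width: 0.648
535 [ 0.53050543 -0.1133897   0.05460604]
t 23.55 pos [ 0.5296 -0.1135  0.1597] xax [-1.    -0.     0.002] yax [-0.  1.  0.] zax [-0.002  0.    -1.   ] F [-0.6 -0.2 -0.3] w 0.648 q [-0.07  0.37  0.21  1.97 -0.1   0.82  1.76]
rotvec tool [ 0.01 -0.1   0.01] shift world [-2.240e-02  4.415e-01  3.000e-04] shift tool(now) [ 2.240e-02  4.416e-01 -1.000e-04] shift tool(target ori) [ 2.240e-02  4.415e-01 -3.000e-04]
```

View pics/w9.png

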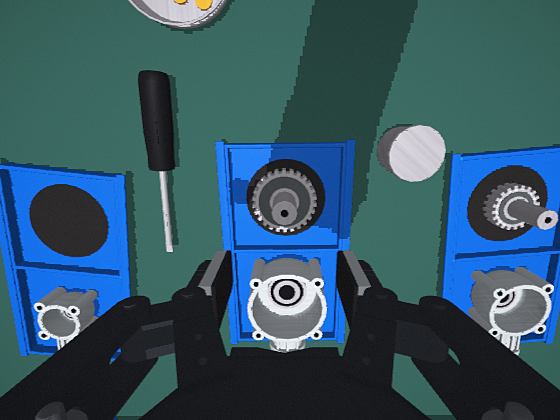

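The large gear is centred on the large-case pad at (285,200). Going back for the small gear.

```bash
python3 -m crank '[[[0.002,0.03,0],[0,0,0],0.05],[[0.002,0.045,0.0],[0,0,0],0.05],[[0.002,0.05,0],[0,0,0],0.05],[[0.002,0.05,0],[0,0,0],0.05],[[0.002,0.05,0],[0,0,0],0.05],[[0.002,0.05,0],[0,0,0],0.05],[[0.003,0.05,0],[0,0,0],0.05],[[0.003,0.05,0],[0,0,0],0.05],[[0.003,0.04,0],[0,0,0],0.05],[[0.0015,0.0265,0],[0,0,0],0.05]]';python3 -m crank '[[[0,0,0],[0,0,0],0.05],[[0,0,0],[0,0,0],0.05],[[0,0,0],[0,0,0],0.05]]'
python3 - <<'E'
from h import *
c=bot.calibration("wrist");im,d=bot.read_camera("wrist")
P=pts(c,d);g=np.hypot(P[...,0]-.507,P[...,1]-.328)
m=(g<.03)&(P[...,2]>.046)&(P[...,2]<.06)&(d>0);print(m.sum(),P[m].mean(0))
delta(.5072,.328,.04)
E
```

```text
t: 24.8
eef_pos: [0.5064, 0.3299, 0.1591]
tool_rot: [-0.001, -0.001, 1.0, -0.0]
contact_force: [-0.2, -0.2, -0.2]
gripper_width: 0.581
t: 25.18
eef_pos: [0.5082, 0.3259, 0.1604]
tool_rot: [-0.0, 0.001, 1.0, -0.001]
contact_force: [-0.1, -0.8, 0.2]
gripper_width: 0.582
234 [0.50708339 0.32796423 0.05425606]
t 25.23 pos [0.5083 0.3262 0.1606] xax [-1.     0.002  0.   ] yax [ 0.002  1.    -0.001] zax [-0.    -0.001 -1.   ] F [0.3 0.5 0.7] w 0.586 q [-0.74  0.45  0.08  1.81 -0.05  0.88  0.94]
rotvec tool [-0.05 -0.01 -0.12] shift world [-0.0011  0.0018 -0.1206] shift tool(now) [0.001  0.0019 0.1206] shift tool(target ori) [0.0011 0.0018 0.1206]
```

```bash
python3 -m crank '[[[0.001,0.001,0.03],[0,0,0],0.05],[[0,0,0.03],[0,0,0],0.05],[[0,0,0.03],[0,0,0],0.05],[[0,0,0.02],[0,0,0],0.05],[[0,0,0.01],[0,0,0],0.05],[[0,0,0],[0,0,0],0.05],[[0,0,0],[0,0,0],0.0],[[0,0,0],[0,0,0],0.0],[[0,0,0],[0,0,0],0.0],[[0,0,0],[0,0,0],0.0]]' 50; python3 -c "
from h import *
delta(.5072,.328,.04)"
python3 -m crank '[[[0,0,0],[0,0,0],0.0],[[0,0,0],[0,0,0],0.0],[[0,0,-0.01],[0,0,0],0.0],[[0,0,-0.02],[0,0,0],0.0],[[0,0,-0.03],[0,0,0],0.0],[[0,0,-0.03],[0,0,0],0.0],[[0,0,-0.03],[0,0,0],0.0],[[0,0,0],[0,0,0],0.0],[[0,0,0],[0,0,0],0.0]]'
python3 - <<'E'
from h import *
c=bot.calibration("wrist");im,d=bot.read_camera("wrist")
cv2.imwrite("pics/w10.png",im[:,:,::-1])
delta(.5575,-.3375,.16)
E
```

```text
t: 26.48
eef_pos: [0.5074, 0.3291, 0.0417]
tool_rot: [0.001, 0.0, 1.0, 0.0]
contact_force: [-1.0, -1.6, 5.9]
gripper_width: 0.148
t 26.48 pos [0.5074 0.3291 0.0417] xax [-1.     0.    -0.001] yax [0.    1.    0.001] zax [ 0.001  0.001 -1.   ] F [-1.  -1.6  5.9] w 0.148 q [-0.73  0.62  0.06  1.87 -0.06  0.65  0.94]
rotvec tool [ 0.05  0.07 -0.  ] shift world [-0.0002 -0.0011 -0.0017] shift tool(now) [ 0.0003 -0.0011  0.0017] shift tool(target ori) [ 0.0002 -0.0011  0.0017]
t: 27.6
eef_pos: [0.5065, 0.3286, 0.1607]
tool_rot: [-0.0, -0.0, 1.0, -0.0]
contact_force: [-0.0, -0.9, -1.7]
gripper_width: 0.143
t 27.65 pos [0.5062 0.3284 0.1601] xax [-1.    -0.     0.001] yax [-0.     1.    -0.001] zax [-0.001 -0.001 -1.   ] F [-1.1  0.  -1.1] w 0.144 q [-0.74  0.45  0.08  1.81 -0.05  0.88  0.93]
rotvec tool [-0.06 -0.07  0.01] shift world [ 5.130e-02 -6.659e-01 -1.000e-04] shift tool(now) [-5.120e-02 -6.659e-01  6.000e-04] shift tool(target ori) [-5.130e-02 -6.659e-01  1.000e-04]
```

View pics/w10.png

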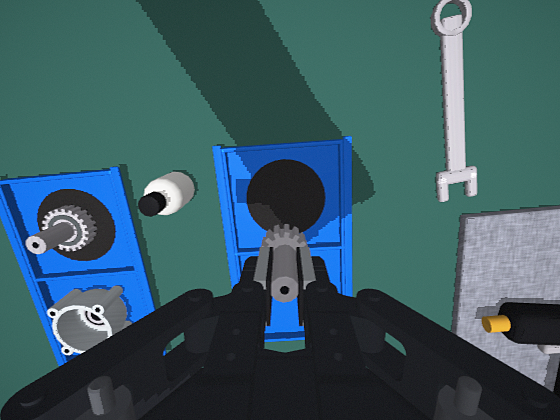

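Small gear held at (286,262). Carrying it to the small-case tray, with its underside at about 0.12 m, well above everything on the way.

```bash
python3 -m crank '[[[-0.002,-0.025,0],[0,0,0],0],[[-0.003,-0.04,0],[0,0,0],0],[[-0.004,-0.045,0],[0,0,0],0],[[-0.004,-0.045,0],[0,0,0],0],[[-0.004,-0.045,0],[0,0,0],0],[[-0.004,-0.045,0],[0,0,0],0],[[-0.004,-0.045,0],[0,0,0],0],[[-0.004,-0.045,0],[0,0,0],0]]'; python3 -m crank '[[[-0.004,-0.045,0],[0,0,0],0],[[-0.004,-0.045,0],[0,0,0],0],[[-0.004,-0.045,0],[0,0,0],0],[[-0.004,-0.045,0],[0,0,0],0],[[-0.003,-0.045,0],[0,0,0],0],[[-0.002,-0.045,0],[0,0,0],0],[[-0.001,-0.035,0],[0,0,0],0],[[0,-0.025,0],[0,0,0],0],[[0,0,0],[0,0,0],0],[[0,0,0],[0,0,0],0]]'; python3 -c "
from h import *
delta(.5575,-.3375,.0415)"
```

```text
t: 28.65
eef_pos: [0.5347, -0.0093, 0.16]
tool_rot: [-0.001, 0.001, 1.0, -0.0]
contact_force: [0.6, 0.1, -2.4]
gripper_width: 0.147
t: 29.9
eef_pos: [0.557, -0.3356, 0.16]
tool_rot: [-0.001, 0.0, 1.0, 0.001]
contact_force: [-0.1, 0.1, -1.4]
gripper_width: 0.148
t 29.9 pos [ 0.557  -0.3356  0.16  ] xax [-1.     0.     0.002] yax [0.    1.    0.001] zax [-0.002  0.001 -1.   ] F [-0.1  0.1 -1.4] w 0.148 q [ 0.27  0.53  0.24  1.71 -0.15  0.92  2.14]
rotvec tool [ 0.08 -0.09 -0.01] shift world [ 0.0005 -0.0019 -0.1185] shift tool(now) [-0.0007 -0.0021  0.1185] shift tool(target ori) [-0.0005 -0.0019  0.1185]
```

```bash
python3 -m crank '[[[0,0,0.03],[0,0,0],0.0],[[0,0,0.04],[0,0,0],0.0],[[0,0,0.025],[0,0,0],0.0],[[0,0,0.012],[0,0,0],0.0],[[0,0,0.006],[0,0,0],0.0],[[0,0,0.002],[0,0,0],0.0],[[0,0,0.002],[0,0,0],0.0],[[0,0,0],[0,0,0],0.0],[[0,0,0],[0,0,0],0.0]]'; python3 -c "
from h import *
delta(.5575,-.3375,.0415)"
```

```text
t: 31.02
eef_pos: [0.5581, -0.3364, 0.0442]
tool_rot: [0.0, 0.0, 1.0, -0.0]
contact_force: [1.4, -0.1, -0.5]
gripper_width: 0.145
t 31.02 pos [ 0.5581 -0.3364  0.0442] xax [-1.     0.    -0.001] yax [ 0.  1. -0.] zax [ 0.001 -0.    -1.   ] F [ 1.4 -0.1 -0.5] w 0.145 q [ 0.3   0.68  0.2   1.76 -0.19  0.72  2.18]
rotvec tool [-0.01  0.03 -0.01] shift world [-0.0006 -0.0011 -0.0027] shift tool(now) [ 0.0006 -0.0011  0.0027] shift tool(target ori) [ 0.0006 -0.0011  0.0027]
```

```bash
python3 -m crank '[[[0,0,0.002],[0,0,0],0.0],[[0,0,0.0015],[0,0,0],0.0],[[0,0,0],[0,0,0],0.0],[[0,0,0],[0,0,0],0.0]]'; python3 -c "
from h import *
delta(.5575,-.3375,.0415)"
```

```text
t: 31.52
eef_pos: [0.5582, -0.3364, 0.0417]
tool_rot: [0.0, 0.0, 1.0, 0.0]
contact_force: [-2.8, 1.3, 10.3]
gripper_width: 0.144
t 31.52 pos [ 0.5582 -0.3364  0.0417] xax [-1.     0.    -0.001] yax [0. 1. 0.] zax [ 0.001  0.    -1.   ] F [-2.8  1.3 10.3] w 0.144 q [ 0.3   0.68  0.2   1.76 -0.19  0.72  2.18]
rotvec tool [ 0.    0.05 -0.01] shift world [-0.0007 -0.0011 -0.0002] shift tool(now) [ 0.0007 -0.0011  0.0002] shift tool(target ori) [ 0.0007 -0.0011  0.0002]
```

```bash
python3 -m crank '[[[0,0,0],[0,0,0],0.05],[[0,0,0],[0,0,0],0.05],[[0,0,0],[0,0,0],0.05],[[0,0,-0.02],[0,0,0],0.05],[[0,0,-0.03],[0,0,0],0.05],[[0,0,-0.04],[0,0,0],0.05],[[0,0,-0.04],[0,0,0],0.05],[[0,0,-0.04],[0,0,0],0.05],[[0,0,0],[0,0,0],0.05],[[0,0,0],[0,0,0],0.05]]'
python3 - <<'E'
from h import *
c=bot.calibration("wrist");im,d=bot.read_camera("wrist")
cv2.imwrite("pics/w11.png",im[:,:,::-1])
P=pts(c,d);g=np.hypot(P[...,0]-.5575,P[...,1]+.3375)
m=(g<.03)&(P[...,2]>.046)&(P[...,2]<.06)&(d>0);print(m.sum(),P[m].mean(0))
im,d=bot.read_camera("top");c=bot.calibration("top");P=pts(c,d)
cv2.imwrite("pics/top2.png",cv2.resize(im[115:265,110:450,::-1],None,fx=2.3,fy=2.3,interpolation=cv2.INTER_CUBIC))
for n,p in (("med",(.5362,.1105)),("large",(.5297,-.1138)),("small",(.5575,-.3375))):
    g=np.hypot(P[...,0]-p[0],P[...,1]-p[1]);m=(g<.03)&(P[...,2]>.044)&(P[...,2]<.06);print(n,m.sum(),P[m].mean(0) if m.any() else '')
E
```

```text
t: 32.78
eef_pos: [0.5577, -0.336, 0.2107]
tool_rot: [0.0, 0.0, 1.0, 0.0]
contact_force: [-0.6, 0.1, -0.1]
gripper_width: 0.585
161 [ 0.55797151 -0.33619072  0.05433226]
med 35 [0.53581172 0.10954419 0.05322171]
large 48 [ 0.53018893 -0.11412625  0.05357115]
small 23 [ 0.55701032 -0.33586848  0.0529968 ]
```

View pics/w11.png

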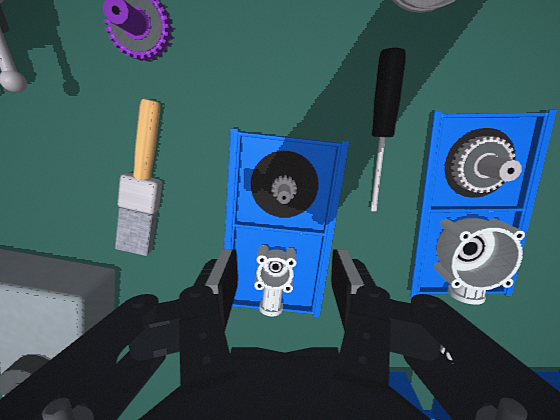

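View pics/top2.png

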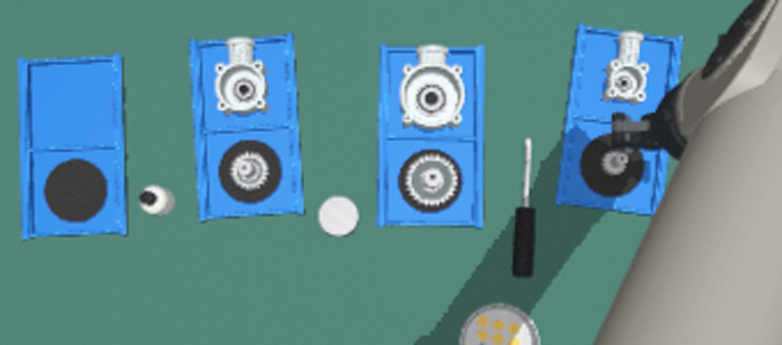

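The wrist view shows the small gear upright on its pad at (285,188). In the top view the medium gear (243,170) and large gear (431,180) are centred on their pads, the spare tray pad (76,190) is empty, and the bystanders have not visibly moved. The gripper is clear at z = 0.21 m, so I'm handing in.

```bash
python3 -c "
from station import bot
print(bot.hand_in())"
```

```text
the job is handed in; nothing more can be done
None
```

All three gears now stand shaft up on the pads of the trays holding their own cases, and I handed the job in at about 33 s of the 109 s allowed. I parked the small gear in the spare tray, moved the medium gear to the medium-case tray and the large gear to the large-case tray, then brought the small gear to the small-case tray. Each gear was lowered until the force reading showed it on the floor, and only then released.

**Last checks:**
- **Centring:** the final top and wrist pictures put every shaft within about 2 mm of its pad centre. The two cameras agreed to 1–2 mm, against the 15 mm limit.
- **Upright:** the shaft tops read about 54 mm above the bench, which is right for gears standing flat.
- **Surroundings:** the spare tray is empty. The tin, screwdriver and oil bottle show no visible movement; I judged this by eye and did not measure it.
- **Gripper:** open, with the tool point 0.21 m above the bench and nothing touching.

No check failed. The hand-in itself reports no verdict.

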